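# Find the unlocked lid of the bench service duct and push it open

### The job

The service duct on the lab bench has four identical tilting lids over its sockets; three are locked from below and one has been left unlocked. Press lightly on the grooved far end of one lid after another until you find the one that tips, then push that lid all the way open, to its stop, and leave it standing open. Only press and push with the fingertips: do not pinch the lid, do not force the locked ones, and do not pick up, push or knock over anything else on or around the duct.

Things in the scene. Friction and masses are not known exactly. Their poses are not given: they have to be found in the camera images.
- duct: grey steel service duct fixed on the bench: a trough 184 mm deep (its x), 584 mm long (its y), 75 mm high. Origin: centre of its underside; x points across it, away from the robot, y along the row of lids, z up. Four identical aluminium lids 120 (x) x 100 (y) x 4 mm lie flush in its top, centred at x 0, y +195, +65, -65, -195 mm; ribs of 26 mm between. Which lid is unlocked cannot be seen
- lid1 (a joint): tilt of the first (at the duct's +y end) lid in rad: 0 shut and flush, 1.31 fully open at its stop. It turns on two pivots at duct x = +10 mm, 2 mm below the top: the grooved 50 mm beyond them go down, the 70 mm on the robot's side rise. Unlocked, it turns with about 0.1 N m (3 to 6 N at the grooves) and stays at any angle; locked, it gives less than 1 mm. It cannot tip the other way
- lid2 (a joint): tilt of the second lid in rad: 0 shut and flush, 1.31 fully open at its stop. It turns on two pivots at duct x = +10 mm, 2 mm below the top: the grooved 50 mm beyond them go down, the 70 mm on the robot's side rise. Unlocked, it turns with about 0.1 N m (3 to 6 N at the grooves) and stays at any angle; locked, it gives less than 1 mm. It cannot tip the other way
- lid3 (a joint): tilt of the third lid in rad: 0 shut and flush, 1.31 fully open at its stop. It turns on two pivots at duct x = +10 mm, 2 mm below the top: the grooved 50 mm beyond them go down, the 70 mm on the robot's side rise. Unlocked, it turns with about 0.1 N m (3 to 6 N at the grooves) and stays at any angle; locked, it gives less than 1 mm. It cannot tip the other way
- lid4 (a joint): tilt of the fourth (at the duct's -y end) lid in rad: 0 shut and flush, 1.31 fully open at its stop. It turns on two pivots at duct x = +10 mm, 2 mm below the top: the grooved 50 mm beyond them go down, the 70 mm on the robot's side rise. Unlocked, it turns with about 0.1 N m (3 to 6 N at the grooves) and stays at any angle; locked, it gives less than 1 mm. It cannot tip the other way
- lid1_press (a point): the place to press: on the top face of the first (at the duct's +y end) lid, middle of its three short grooves, 30 mm beyond the pivots. The point moves with the lid. Below this end the well is empty down to 8 mm above the bench; its opening ends 22 mm farther from the robot than this point
- lid2_press (a point): the place to press: on the top face of the second lid, middle of its three short grooves, 30 mm beyond the pivots. The point moves with the lid. Below this end the well is empty down to 8 mm above the bench; its opening ends 22 mm farther from the robot than this point
- lid3_press (a point): the place to press: on the top face of the third lid, middle of its three short grooves, 30 mm beyond the pivots. The point moves with the lid. Below this end the well is empty down to 8 mm above the bench; its opening ends 22 mm farther from the robot than this point
- lid4_press (a point): the place to press: on the top face of the fourth (at the duct's -y end) lid, middle of its three short grooves, 30 mm beyond the pivots. The point moves with the lid. Below this end the well is empty down to 8 mm above the bench; its opening ends 22 mm farther from the robot than this point
- lid1_edge (a point): on the top face of the first (at the duct's +y end) lid, middle of its edge towards the robot, 70 mm from the pivots; it moves with the lid, and stands about 68 mm above the duct's top when fully open
- lid2_edge (a point): on the top face of the second lid, middle of its edge towards the robot, 70 mm from the pivots; it moves with the lid, and stands about 68 mm above the duct's top when fully open
- lid3_edge (a point): on the top face of the third lid, middle of its edge towards the robot, 70 mm from the pivots; it moves with the lid, and stands about 68 mm above the duct's top when fully open
- lid4_edge (a point): on the top face of the fourth (at the duct's -y end) lid, middle of its edge towards the robot, 70 mm from the pivots; it moves with the lid, and stands about 68 mm above the duct's top when fully open
- weight: small brass disc weight, 22 mm across, 21 mm high, standing on the rib between lid2 and lid3; leave it alone. Origin: centre of its underside
- specimen: flat steel dog-bone test bar, 115 x 20 x 5 mm, lying on the +y end of the duct's top; leave it alone. Origin: centre of its underside
- jaw: dark steel grip jaw, 50 x 45 x 48 mm, on the bench on the robot's side of the duct; leave it alone. Origin: centre of its underside
- collar: steel ring, 68 mm across, 22 mm high, on the bench on the robot's side of the duct; leave it alone. Origin: centre of its underside
- cup: small steel cup, 60 mm across, 55 mm high, on the bench on the robot's side of the duct; leave it alone. Origin: centre of its underside
- bottle: white plastic bottle, 56 mm across, 125 mm high, on the bench beyond the duct; leave it alone. Origin: centre of its underside
- driver: screwdriver lying on the bench beyond the duct; leave it alone. Origin: on the bench under the place where handle and shaft meet
- mouse: grey computer mouse, 100 x 58 x 32 mm, on the bench beyond the duct; leave it alone. Origin: centre of its underside

How it is judged:
At the end, for the whole second after the job is handed in: The unlocked lid stands open at 1.14 rad or more (fully open is 1.31), at rest, and the other three lids are shut (under 0.06 rad) (((value of joint lid1 above 1.14 rad and velocity of joint lid1 between -0.05 and 0.05 rad/s and value of joint each of lid2, lid3, lid4 below 0.06 rad) or (value of joint lid2 above 1.14 rad and velocity of joint lid2 between -0.05 and 0.05 rad/s and value of joint each of lid1, lid3, lid4 below 0.06 rad) or (value of joint lid3 above 1.14 rad and velocity of joint lid3 between -0.05 and 0.05 rad/s and value of joint each of lid1, lid2, lid4 below 0.06 rad) or (value of joint lid4 above 1.14 rad and velocity of joint lid4 between -0.05 and 0.05 rad/s and value of joint each of lid1, lid2, lid3 below 0.06 rad))); the robot touches nothing.
It fails at once if a lid or the duct is pressed or pushed with more than 60 N (contact force between any of the fingers, the arm and duct above 60 N).
It fails at once if one of the other things is picked up, pushed or knocked (moved more than 20 mm) (distance of any of weight, specimen, jaw, collar, cup, bottle, driver, mouse from where it was at the start of the episode above 0.02 m).
It fails at once if one of the other things is tipped over (angle between any of weight, specimen, jaw, collar, cup, bottle, mouse's own z axis and vertical above 0.5 rad).
It fails at once if a lid is pinched: the fingers touch it with the grasp point inside the plate, one finger on each side ((x of the grasp point in the frame of lid1_edge between 0.004 and 0.06 m and y of the grasp point in the frame of lid1_edge between -0.055 and 0.055 m and z of the grasp point in the frame of lid1_edge between -0.0065 and 0.0025 m and contact force between the fingers and duct above 1 N) or (x of the grasp point in the frame of lid2_edge between 0.004 and 0.06 m and y of the grasp point in the frame of lid2_edge between -0.055 and 0.055 m and z of the grasp point in the frame of lid2_edge between -0.0065 and 0.0025 m and contact force between the fingers and duct above 1 N) or (x of the grasp point in the frame of lid3_edge between 0.004 and 0.06 m and y of the grasp point in the frame of lid3_edge between -0.055 and 0.055 m and z of the grasp point in the frame of lid3_edge between -0.0065 and 0.0025 m and contact force between the fingers and duct above 1 N) or (x of the grasp point in the frame of lid4_edge between 0.004 and 0.06 m and y of the grasp point in the frame of lid4_edge between -0.055 and 0.055 m and z of the grasp point in the frame of lid4_edge between -0.0065 and 0.0025 m and contact force between the fingers and duct above 1 N)).
It also fails if it takes over 58 s, if anything falls off the work surface, if the arm or the gripper's body presses on something with over 40 N, if the wrist force passes 120 N, or if a joint passes its speed limit or range.

### The arm

A 7-joint arm with a two-finger parallel gripper is mounted at the origin on the work surface. World frame = base frame: x ahead of the robot, y to its left, z up, the work surface at z = 0. Lengths are in m, angles in rad, forces in N, time in s.
With the tool pointing down it reaches from about 0.4 to 0.925 m from the base axis. Payload 5.6 kg.
Tool frame: the origin (TCP) lies at the very end of the fingers, on their centre line; the grasp point (between the pads) lies 19 mm behind it; z points along the fingers, y is the line along which they close (so a half turn about z gives the same grasp; the last joint's range is limited). The gripper opens to 85 mm and grips with 20 to 120 N. Pads are 22 mm wide; open, the fingers measure 114 mm over their backs; the gripper's body (76 mm by 85 mm) begins 54 mm behind the grasp point. The pads swing forward as they close: fully open they stand 13 mm farther back than shut.
Start: joints at [1.188, 0.468, -0.012, 1.603, 0.006, 1.071, -0.056], TCP at [0.217, -0.613, 0.231] pointing down, gripper open.
Joint ranges: [-2.53, 2.53], [-0.31, 2.02], [-1.57, 1.55], [0.28, 2.44], [-1.29, 4.43], [0.15, 1.84], [-2.92, 2.92]. Speed limits (rad/s): [2.57, 2.57, 3.14, 3.14, 3.14, 3.14, 3.14].

### API

Orientations are given as a unit quaternion [x, y, z, w].
In Python, from workcell import manip, vision, close_job gives the robot as it stands. The module is installed in compiled form; this text tells all that it offers.
- The arm moves only by the tool jog_arm, never from a script. Its argument "motion" is a list of rows, each a list of 6 numbers: the shift along the tool's x, y, z scaled (see below), then the turn, a rotation vector about the tool's x, y, z scaled (see below). In form: [[tx, ty, tz, rx, ry, rz], ...]. A call has 1 to 5 rows; each row shifts and turns the commanded pose from where the row before left it, along the tool's axes as they then stand; what a row does not reach is not made up. The controller multiplies each number of a shift by 0.15 m and each number of a turn by 2 pi rad. A row lasts 1/10 s, in which the tool goes at most 50 mm and 8.59 degrees, less where a joint would pass 70% of its speed; a pose out of reach is approached as far as the arm can. A call with a number of a shift or a turn outside -1 to 1 is refused whole. A call with a gripper value outside its range is refused whole. "grip" is the closure, from 0 (fully open) to 1 (shut), set as the call begins (left out, the last holds). The fingers move at their own pace and stop on an object; "newtons" is the grip in N (left out, the last holds). Time passes only in rows, so rows that do not move let the fingers close. It gives the time, the measured TCP pose, the force, the opening and the grip force at its end, in the units of the state.
- manip.get_obs(): the state, without advancing time (a new reading comes with each control period).
- vision.get_image(name): name is "scene" or "top" or "wrist"; returns (picture, depth): 480x640x3 uint8, red, green, blue; 480x640 float32, m along the optical axis (not along the pixel's ray), 0 where there is no reading.
- vision.camera_params(name): a dict with "fx", "fy", "cx", "cy" (pixels), "position" and "orientation" of the camera in the world. Camera axes: x right, y down, z forward; pixel columns grow to the right and rows downward; lengths in m; the calibration is good to about 2 mm. A picture is of the moment at which its call begins: read the wrist's pose just before it. camera_params takes no time and is no camera call; for the wrist camera it gives the pose at the moment of the call.
- close_job(): hands the job in; it is judged then, once.
The state is a dict: "time": time; "qpos": joint angles; "joint_vel": joint speeds; "joint_torque": joint torques, N m; "ee_pos": TCP position; "ee_rot": TCP orientation; "force": force on the tool from outside, world axes, zero at the start; "wrist_torque": the same for the moment, N m; "finger_gap": opening from 0.0 (shut) to 1.0 (fully open); "grasp_force": force on a finger pad.
Only numpy, scipy, OpenCV 4.12 (cv2) and the standard library are available. Lean on these libraries where they do the work, as an engineer would, in place of code of your own. Each camera call takes 0.05 s, during which the arm holds its last target. There are 200 camera calls.

## Working session

There is one attempt and no reset: what is moved stays moved. The work goes in short steps, Python scripts to look and compute and a tool call to move; the robot and the scene stay as the last step left them, time stands still between calls to the robot, and variables do not carry over. Pictures are saved under pics/ and viewed, at most 10 in all, crops included, and the job is handed in when it is done.

Besides the shell and the picture viewer there is one more tool, called by a JSON object that holds its "api" and its "payload", one argument or row to a line. jog_arm: Moves the arm, as the interface text tells. Its arguments: {"type":"object","properties":{"motion":{"type":"array","items":{"type":"array","items":{"type":"number","minimum":-1,"maximum":1}}},"grip":{"type":"number"},"newtons":{"type":"number"}},"required":["motion"]}

```bash
mkdir -p pics
cat > h.py <<'E'
import numpy as np, cv2
from scipy.spatial.transform import Rotation as R
from workcell import manip, vision, close_job
def cloud(n):
    p=vision.camera_params(n); im,d=vision.get_image(n)
    v,u=np.mgrid[:480,:640]
    c=np.stack([(u-p['cx'])/p['fx']*d,(v-p['cy'])/p['fy']*d,d],-1)
    return im,d,c@R.from_quat(p['orientation']).as_matrix().T+p['position']
def save(n,im): cv2.imwrite('pics/'+n,cv2.cvtColor(im,cv2.COLOR_RGB2BGR))
E
python3 - <<'E'
from h import *
o=manip.get_obs(); print(o)
for n in['top','scene']:
    im,d,w=cloud(n); save(n+'1.png',im); np.save(n+'.npy',w)
    print(vision.camera_params(n))
    m=(d>0)&(abs(w[...,2]-.075)<.006)
    P=w[m][:,:2].astype(np.float32); print(n,m.sum(),cv2.minAreaRect(P))
E
```

```text
{'time': 0.0, 'qpos': array([ 1.18798251,  0.46839231, -0.01159833,  1.60362509,  0.00605657,
        1.07139687, -0.05627994]), 'joint_vel': array([-0.00083366,  0.00062803, -0.00053882, -0.00049298,  0.00052906,
       -0.00027926, -0.00032259]), 'joint_torque': array([-2.70620085e-04, -5.32392311e+01,  2.12242466e-02, -2.51298541e+01,
        1.13618732e-02,  7.90154154e-03, -2.44239743e-05]), 'ee_pos': array([ 0.21638478, -0.61233426,  0.23032791]), 'ee_rot': array([ 9.85601875e-01,  1.69080290e-01, -2.37251428e-04, -8.62266848e-04]), 'force': array([ 0.37254099, -0.17363528, -0.68319272]), 'wrist_torque': array([-0.03130631, -0.02460563,  0.02598977]), 'grasp_force': 0.0, 'finger_gap': 1.00279006874291}
{'fx': 548.3720052501648, 'fy': 548.3720052501648, 'cx': 328.0852800194115, 'cy': 230.2982908794646, 'position': array([0.403986  , 0.04573978, 0.9230236 ]), 'orientation': array([ 0.71022671, -0.69683903,  0.07774125, -0.06284646])}
top 44691 ((0.7288787364959717, 0.11751079559326172), (0.5153338313102722, 0.9179387092590332), 0.1994313895702362)
{'fx': 518.1407753783335, 'fy': 518.1407753783335, 'cx': 318.0252635913262, 'cy': 245.12950937888203, 'position': array([ 0.94053005, -0.35742787,  0.677653  ]), 'orientation': array([ 0.86492035,  0.33822274, -0.14098244, -0.34298998])}
scene 46564 ((0.3027418553829193, 0.21757924556732178), (1.6654973030090332, 1.300285816192627), 34.35735321044922)
```

View pics/top1.png

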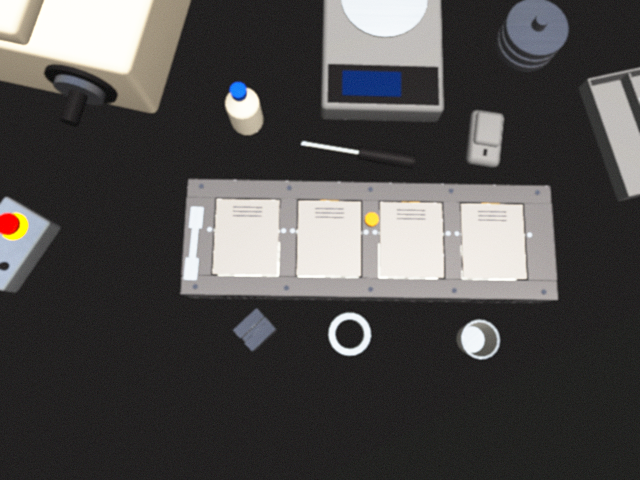

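View pics/scene1.png

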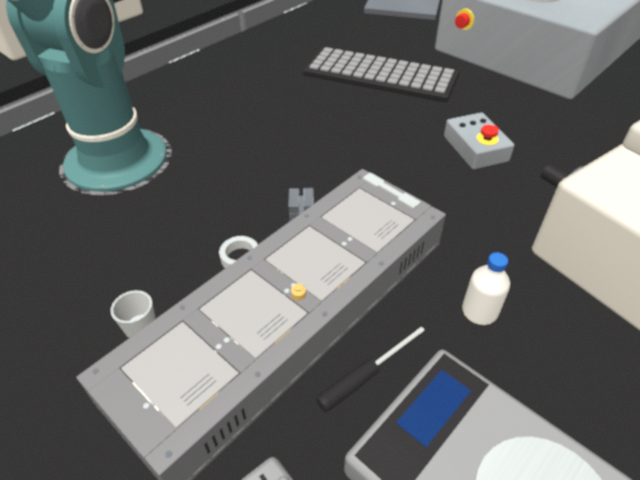

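Run:
```python
from h import *
w=np.load('top.npy')
m=(abs(w[...,2]-.075)<.006).astype(np.uint8)
m=cv2.morphologyEx(m,cv2.MORPH_OPEN,np.ones((5,5)))
n,l,s,c=cv2.connectedComponentsWithStats(m)
k=1+s[1:,4].argmax(); print(s[k],np.median(w[l==k][:,2]))
(cx,cy),sz,a=r=cv2.minAreaRect(w[l==k][:,:2].astype(np.float32)); print(r); print(cv2.boxPoints(r))
```

```text
[  181   179   377   121 40017] 0.075413818879978
((0.5641293525695801, -0.038029104471206665), (0.18473775684833527, 0.5851689577102661), 0.20461508631706238)
[[ 0.47071618  0.25422361]
 [ 0.47280592 -0.3309416 ]
 [ 0.6575425  -0.33028182]
 [ 0.6554528   0.25488338]]
```

The top view shows the duct square to the world (centre at pixel ~368,240), with the lids at columns 247/329/411/493 for lid1–4 and the weight at (372,219) between lid2 and lid3. The scene view agrees, all lids shut. I'll press with closed fingers, tilted 15° so that the gripper's body stays clear of the rising lid. Lid4 comes first.

```bash
cat > plan.py <<'E'
from h import *
import sys
from scipy.spatial.transform import Slerp
def plan(x,y,z,n,tilt=15):
    o=manip.get_obs(); p0=o['ee_pos']; q0=R.from_quat(o['ee_rot'])
    q1=R.from_euler('y',tilt,degrees=True)*R.from_euler('x',180,degrees=True)
    if (q0.inv()*q1).magnitude()<.012: q1=q0
    s=Slerp([0,1],R.concatenate([q0,q1])); t=np.linspace(0,1,n+1)
    print('pos',p0.round(4),'F',o['force'].round(1),'t',o['time'],'rot left deg',np.degrees((q0.inv()*q1).magnitude()).round(2))
    for i in range(n):
        a=s(t[i]); b=s(t[i+1])
        print(np.r_[a.inv().apply((np.array([x,y,z])-p0)/n)/.15,(a.inv()*b).as_rotvec()/(2*np.pi)].round(3).tolist())
a=list(map(float,sys.argv[1:])); plan(*a[:3],int(a[3]),*a[4:])
E
python3 plan.py 0.60 -0.233 0.16 15
```

```text
pos [ 0.2164 -0.6124  0.2304] F [-0.1 -0.5  0.7] t 0.1 rot left deg 24.52
[0.217, -0.102, 0.031, 0.0, -0.003, 0.004]
[0.215, -0.107, 0.028, 0.0, -0.003, 0.004]
[0.213, -0.112, 0.025, 0.0, -0.003, 0.004]
[0.211, -0.116, 0.021, 0.0, -0.003, 0.004]
[0.209, -0.121, 0.018, 0.0, -0.003, 0.004]
[0.206, -0.126, 0.015, 0.0, -0.003, 0.004]
[0.203, -0.13, 0.012, 0.0, -0.003, 0.004]
[0.201, -0.135, 0.008, 0.0, -0.003, 0.004]
[0.198, -0.139, 0.005, 0.0, -0.003, 0.004]
[0.195, -0.144, 0.002, 0.0, -0.003, 0.004]
[0.191, -0.148, -0.0, 0.0, -0.003, 0.004]
[0.188, -0.152, -0.003, 0.0, -0.003, 0.004]
[0.184, -0.156, -0.006, 0.0, -0.003, 0.004]
[0.181, -0.161, -0.009, 0.0, -0.003, 0.004]
[0.177, -0.165, -0.011, 0.0, -0.003, 0.004]
```

{"api": "jog_arm", "payload": {
  "motion": [
    [0.217,-0.102,0.01,0,-0.003,0.004],
    [0.215,-0.107,0.01,0,-0.003,0.004],
    [0.213,-0.112,0.01,0,-0.003,0.004],
    [0.211,-0.116,0.01,0,-0.003,0.004],
    [0.209,-0.121,0.01,0,-0.003,0.004]
  ],
  "grip": 1,
  "newtons": 20
}}

```text
time: 0.6
ee_pos: [0.3462, -0.4859, 0.2174]
ee_rot: [0.993, 0.106, -0.047, 0.008]
force: [-0.1, 0.9, 0.5]
finger_gap: 0.143
grasp_force: 0.0
```

{"api": "jog_arm", "payload": {
  "motion": [
    [0.206,-0.126,0.015,0,-0.003,0.004],
    [0.203,-0.13,0.012,0,-0.003,0.004],
    [0.2,-0.135,0.008,0,-0.003,0.004],
    [0.198,-0.139,0.005,0,-0.003,0.004],
    [0.195,-0.144,0.002,0,-0.003,0.004]
  ]
}}

```text
time: 1.1
ee_pos: [0.4759, -0.3622, 0.1901]
ee_rot: [0.995, 0.043, -0.093, 0.016]
force: [0.7, -0.3, 0.7]
finger_gap: 0.003
grasp_force: 0.0
```

```bash
python3 plan.py 0.60 -0.233 0.11 5
```

```text
pos [ 0.4759 -0.3622  0.1901] F [ 0.7 -0.3  0.7] t 1.1 rot left deg 6.79
[0.196, -0.159, 0.068, 0.001, -0.002, 0.003]
[0.195, -0.162, 0.066, 0.001, -0.002, 0.003]
[0.193, -0.165, 0.065, 0.001, -0.002, 0.003]
[0.191, -0.167, 0.063, 0.001, -0.002, 0.003]
[0.189, -0.17, 0.062, 0.001, -0.002, 0.003]
```

{"api": "jog_arm", "payload": {
  "motion": [
    [0.196,-0.159,0.068,0.001,-0.002,0.003],
    [0.195,-0.162,0.066,0.001,-0.002,0.003],
    [0.193,-0.165,0.065,0.001,-0.002,0.003],
    [0.191,-0.167,0.063,0.001,-0.002,0.003],
    [0.189,-0.17,0.062,0.001,-0.002,0.003]
  ]
}}

```text
time: 1.6
ee_pos: [0.6008, -0.2337, 0.1094]
ee_rot: [0.992, -0.006, -0.124, 0.006]
force: [1.0, -0.1, 0.4]
finger_gap: -0.002
grasp_force: 0.0
```

```bash
python3 plan.py 0.60 -0.233 0.084 5; python3 -c "
from h import *
im,d,w=cloud('scene'); save('s2.png',im[200:,:500])"
```

```text
pos [ 0.6008 -0.2337  0.1094] F [ 1.  -0.1  0.4] t 1.6 rot left deg 1.18
[0.007, -0.001, 0.033, 0.0, -0.0, -0.0]
[0.007, -0.001, 0.033, 0.0, -0.0, -0.0]
[0.007, -0.001, 0.033, 0.0, -0.0, -0.0]
[0.008, -0.001, 0.033, 0.0, -0.0, -0.0]
[0.008, -0.001, 0.033, 0.0, -0.0, -0.0]
```

View pics/s2.png

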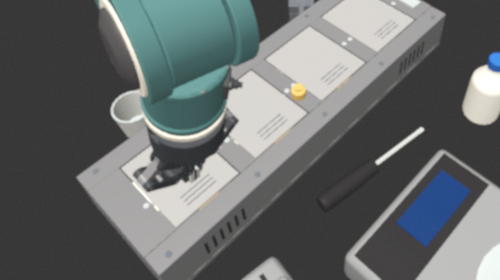

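The fingers hang shut over lid4 (about pixel 185,165), clear of everything. Next I press down in small steps.

{"api": "jog_arm", "payload": {
  "motion": [
    [0.01,0,0.043,0,0,0],
    [0.01,0,0.043,0,0,0],
    [0.01,0,0.043,0,0,0],
    [0.009,0,0.032,0,0,0],
    [0,0,0,0,0,0]
  ]
}}

```text
time: 2.15
ee_pos: [0.599, -0.2362, 0.0852]
ee_rot: [0.992, -0.006, -0.124, 0.006]
force: [0.6, -0.2, 0.0]
finger_gap: -0.001
grasp_force: 0.0
```

{"api": "jog_arm", "payload": {
  "motion": [
    [0.0025,0,0.01,0,0,0],
    [0.0025,0,0.01,0,0,0],
    [0,0,0,0,0,0]
  ]
}}

```text
time: 2.45
ee_pos: [0.6, -0.2354, 0.0827]
ee_rot: [0.992, -0.005, -0.123, 0.006]
force: [0.5, 0.7, 0.5]
finger_gap: -0.004
grasp_force: 0.0
```

{"api": "jog_arm", "payload": {
  "motion": [
    [0.0025,0,0.01,0,0,0],
    [0.0025,0,0.01,0,0,0],
    [0,0,0,0,0,0]
  ]
}}

```text
time: 2.75
ee_pos: [0.5998, -0.2352, 0.0793]
ee_rot: [0.992, -0.005, -0.124, 0.006]
force: [0.1, 0.0, 0.0]
finger_gap: -0.0
grasp_force: 0.0
```

{"api": "jog_arm", "payload": {
  "motion": [
    [0.0025,0,0.01,0,0,0],
    [0,0,0,0,0,0]
  ]
}}

```text
time: 2.95
ee_pos: [0.5998, -0.2353, 0.0777]
ee_rot: [0.992, -0.005, -0.124, 0.006]
force: [0.4, 0.3, -0.1]
finger_gap: -0.005
grasp_force: 0.0
```

{"api": "jog_arm", "payload": {
  "motion": [
    [0.0025,0,0.01,0,0,0],
    [0,0,0,0,0,0]
  ]
}}

```text
time: 3.15
ee_pos: [0.6001, -0.2354, 0.0768]
ee_rot: [0.992, -0.005, -0.123, 0.006]
force: [-0.4, -0.3, 2.9]
finger_gap: 0.001
grasp_force: 1.0
```

{"api": "jog_arm", "payload": {
  "motion": [
    [0.002,0,0.007,0,0,0],
    [0,0,0,0,0,0]
  ]
}}

```text
time: 3.35
ee_pos: [0.6001, -0.2355, 0.0766]
ee_rot: [0.992, -0.005, -0.123, 0.006]
force: [-2.3, 0.9, 7.5]
finger_gap: -0.001
grasp_force: 3.8
```

Lid4 took 7.5 N with almost no movement, so it is locked. Next is lid3.

{"api": "jog_arm", "payload": {
  "motion": [
    [-0.035,0,-0.129,0,0,0],
    [0,-0.29,0,0,0,0],
    [0,-0.29,0,0,0,0],
    [0,-0.29,0,0,0,0],
    [0.02,0,0.075,0,0,0]
  ]
}}

```text
time: 3.85
ee_pos: [0.6027, -0.0954, 0.0832]
ee_rot: [0.993, 0.0, -0.122, 0.004]
force: [0.9, -0.6, 0.8]
finger_gap: -0.0
grasp_force: 0.0
```

{"api": "jog_arm", "payload": {
  "motion": [
    [0.0025,0,0.01,0,0,0],
    [0.0025,0,0.01,0,0,0],
    [0,0,0,0,0,0]
  ]
}}

```text
time: 4.15
ee_pos: [0.6007, -0.1069, 0.0788]
ee_rot: [0.992, -0.007, -0.124, 0.006]
force: [0.3, -0.1, -0.2]
finger_gap: -0.003
grasp_force: 0.0
```

{"api": "jog_arm", "payload": {
  "motion": [
    [0.0025,0,0.01,0,0,0],
    [0.0025,0,0.01,0,0,0],
    [0,0,0,0,0,0]
  ]
}}

```text
time: 4.45
ee_pos: [0.6012, -0.1062, 0.0767]
ee_rot: [0.992, -0.006, -0.123, 0.006]
force: [-1.0, -1.3, 4.4]
finger_gap: -0.001
grasp_force: 1.9
```

{"api": "jog_arm", "payload": {
  "motion": [
    [0.002,0,0.007,0,0,0],
    [0,0,0,0,0,0]
  ]
}}

```text
time: 4.65
ee_pos: [0.6012, -0.1062, 0.0765]
ee_rot: [0.992, -0.006, -0.123, 0.007]
force: [-2.7, -1.3, 9.5]
finger_gap: 0.003
grasp_force: 4.9
```

Lid3 is locked too (9.5 N). I'll lift well over the weight and go to lid2.

{"api": "jog_arm", "payload": {
  "motion": [
    [-0.052,0,-0.194,0,0,0],
    [-0.052,0,-0.194,0,0,0],
    [-0.005,-0.296,0,0,0,0],
    [-0.005,-0.296,0,0,0,0],
    [-0.005,-0.296,0,0,0,0]
  ]
}}

```text
time: 5.15
ee_pos: [0.5992, 0.0302, 0.1342]
ee_rot: [0.992, -0.006, -0.123, 0.006]
force: [-0.6, 0.1, 0.2]
finger_gap: -0.002
grasp_force: 0.0
```

{"api": "jog_arm", "payload": {
  "motion": [
    [0,0,0,0,0,0],
    [0.046,0,0.173,0,0,0],
    [0.044,0,0.162,0,0,0],
    [0,0,0,0,0,0],
    [0,0,0,0,0,0]
  ]
}}

```text
time: 5.65
ee_pos: [0.5998, 0.0282, 0.0818]
ee_rot: [0.992, -0.005, -0.124, 0.006]
force: [0.3, 0.8, 1.6]
finger_gap: 0.004
grasp_force: 0.0
```

{"api": "jog_arm", "payload": {
  "motion": [
    [0.0035,0,0.013,0,0,0],
    [0.0035,0,0.013,0,0,0],
    [0,0,0,0,0,0]
  ]
}}

```text
time: 5.95
ee_pos: [0.6003, 0.0283, 0.0784]
ee_rot: [0.992, -0.005, -0.123, 0.006]
force: [-0.5, 0.3, -0.6]
finger_gap: -0.002
grasp_force: 0.0
```

{"api": "jog_arm", "payload": {
  "motion": [
    [0.0025,0,0.01,0,0,0],
    [0,0,0,0,0,0]
  ]
}}

```text
time: 6.15
ee_pos: [0.6004, 0.0283, 0.0767]
ee_rot: [0.992, -0.005, -0.123, 0.006]
force: [-0.4, 0.2, 3.2]
finger_gap: -0.002
grasp_force: 1.0
```

{"api": "jog_arm", "payload": {
  "motion": [
    [0.0025,0,0.01,0,0,0],
    [0,0,0,0,0,0]
  ]
}}

```text
time: 6.35
ee_pos: [0.6005, 0.0284, 0.0765]
ee_rot: [0.992, -0.005, -0.123, 0.006]
force: [-2.6, 0.3, 10.0]
finger_gap: -0.001
grasp_force: 5.2
```

Lid2 is locked (10 N). That leaves lid1.

{"api": "jog_arm", "payload": {
  "motion": [
    [-0.04,0,-0.155,0,0,0],
    [-0.003,-0.287,0,0,0,0],
    [-0.003,-0.287,0,0,0,0],
    [-0.003,-0.287,0,0,0,0],
    [0,0,0,0,0,0]
  ]
}}

```text
time: 6.85
ee_pos: [0.5979, 0.1671, 0.0975]
ee_rot: [0.992, 0.0, -0.124, 0.003]
force: [0.1, 1.0, 0.3]
finger_gap: -0.002
grasp_force: 0.0
```

{"api": "jog_arm", "payload": {
  "motion": [
    [0.017,0,0.065,0,0,0],
    [0.017,0,0.065,0,0,0],
    [0,0,0,0,0,0],
    [0,0,0,0,0,0]
  ]
}}

```text
time: 7.25
ee_pos: [0.5996, 0.1558, 0.0763]
ee_rot: [0.992, -0.006, -0.124, 0.006]
force: [-0.3, 0.2, -0.2]
finger_gap: -0.001
grasp_force: 0.0
```

{"api": "jog_arm", "payload": {
  "motion": [
    [0.005,0,0.018,0,0,0],
    [0,0,0,0,0,0]
  ]
}}

```text
time: 7.45
ee_pos: [0.6002, 0.1567, 0.0743]
ee_rot: [0.992, -0.006, -0.123, 0.006]
force: [0.4, 0.8, 0.3]
finger_gap: 0.001
grasp_force: 0.0
```

{"api": "jog_arm", "payload": {
  "motion": [
    [0.0025,0,0.01,0,0,0],
    [0,0,0,0,0,0]
  ]
}}

```text
time: 7.65
ee_pos: [0.6001, 0.1569, 0.0731]
ee_rot: [0.992, -0.005, -0.123, 0.006]
force: [0.3, -0.5, 1.0]
finger_gap: -0.002
grasp_force: 1.0
```

Lid1 yields at low force: the tip is 3.6 mm below the other lids' contact height. Now I push it on, down and slightly back towards the robot.

{"api": "jog_arm", "payload": {
  "motion": [
    [0,0,0.034,0,0,0],
    [0,0,0.034,0,0,0],
    [0,0,0,0,0,0]
  ]
}}

```text
time: 7.95
ee_pos: [0.5979, 0.157, 0.0628]
ee_rot: [0.992, -0.005, -0.123, 0.006]
force: [1.1, -2.2, 2.4]
finger_gap: -0.004
grasp_force: 1.4
```

{"api": "jog_arm", "payload": {
  "motion": [
    [0,0,0.034,0,0,0],
    [0,0,0.034,0,0,0],
    [0,0,0,0,0,0]
  ]
}}

```text
time: 8.25
ee_pos: [0.5952, 0.1577, 0.053]
ee_rot: [0.992, -0.005, -0.123, 0.006]
force: [1.9, 0.8, 1.6]
finger_gap: 0.004
grasp_force: 1.2
```

{"api": "jog_arm", "payload": {
  "motion": [
    [0,0,0.034,0,0,0],
    [0,0,0.034,0,0,0],
    [0,0,0,0,0,0]
  ]
}}

```text
time: 8.55
ee_pos: [0.5927, 0.1577, 0.0427]
ee_rot: [0.992, -0.005, -0.123, 0.006]
force: [3.1, 0.8, 1.0]
finger_gap: 0.003
grasp_force: 1.5
```

{"api": "jog_arm", "payload": {
  "motion": [
    [-0.013,0,0.003,0,0,0],
    [0,0,0,0,0,0]
  ]
}}

```text
time: 8.75
ee_pos: [0.5914, 0.1576, 0.0429]
ee_rot: [0.992, -0.005, -0.122, 0.005]
force: [5.0, 0.9, -1.9]
finger_gap: -0.002
grasp_force: 2.3
```

{"api": "jog_arm", "payload": {
  "motion": [
    [-0.013,0,0.003,0,0,0],
    [0,0,0,0,0,0]
  ]
}}

```text
time: 8.95
ee_pos: [0.5912, 0.1575, 0.0431]
ee_rot: [0.993, -0.005, -0.12, 0.005]
force: [8.8, 1.0, -4.3]
finger_gap: 0.003
grasp_force: 3.8
```

Force is rising without movement, so this is probably the stop. I'll check the lid's angle by camera.

Run:
```python
from h import *
for n in('scene','top'):
    im,d,w=cloud(n); save(n+'3.png',im)
    m=(d>0)&(w[...,0]>.50)&(w[...,0]<.572)&(w[...,1]>.10)&(w[...,1]<.215)&(w[...,2]>.082)&(w[...,2]<.16)
    p=w[m]; print(n,len(p))
    for z in np.arange(.08,.16,.01):
        q=p[abs(p[:,2]-z)<.005]
        if len(q): print(z.round(3),len(q),np.median(q[:,0]).round(4),q[:,1].min().round(3),q[:,1].max().round(3))
```

```text
scene 1061
0.08 4 0.5683 0.11 0.118
0.09 87 0.5712 0.108 0.175
0.1 183 0.5688 0.108 0.187
0.11 189 0.5662 0.108 0.187
0.12 197 0.5638 0.108 0.186
0.13 210 0.5608 0.108 0.189
0.14 191 0.5582 0.107 0.197
top 0
```

View pics/scene3.png

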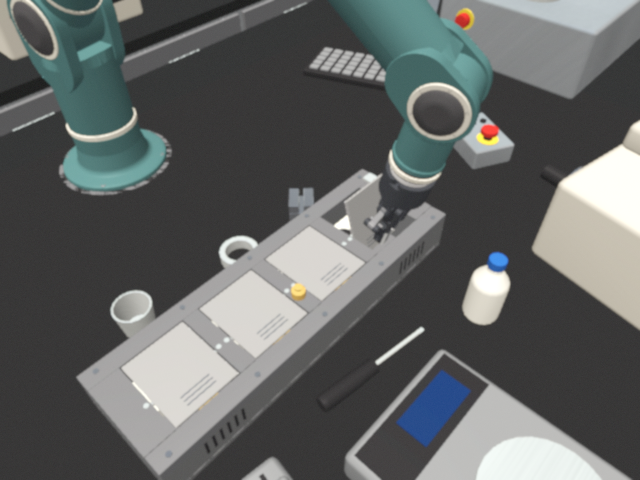

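The lid at (365,210) stands at about 75° (1.31 rad), its stop, and nothing else has moved. Now I withdraw: off the plate, then back along the fingers.

{"api": "jog_arm", "payload": {
  "motion": [
    [0.039,0,-0.01,0,0,0],
    [0,0,-0.1,0,0,0],
    [0,0,-0.2,0,0,0],
    [0,0,-0.3,0,0,0],
    [0,0,-0.3,0,0,0]
  ]
}}

```text
time: 9.55
ee_pos: [0.6265, 0.1584, 0.1758]
ee_rot: [0.992, -0.005, -0.125, 0.006]
force: [1.2, 1.2, -0.3]
finger_gap: 0.002
grasp_force: 0.0
```

{"api": "jog_arm", "payload": {
  "motion": [
    [0,0,-0.2,0,0,0],
    [0,0,0,0,0,0],
    [0,0,0,0,0,0],
    [0,0,0,0,0,0]
  ]
}}

```text
time: 9.95
ee_pos: [0.6335, 0.1586, 0.2022]
ee_rot: [0.992, -0.005, -0.125, 0.006]
force: [0.5, 0.1, -0.8]
finger_gap: -0.001
grasp_force: 0.0
```

Run:
```python
from h import *
im,d,w=cloud('scene'); save('s4.png',im)
m=(w[...,0]>.5)&(w[...,0]<.572)&(w[...,1]>.10)&(w[...,1]<.215)&(w[...,2]>.095)&(w[...,2]<.14)
p=w[m]; print(len(p),np.polyfit(p[:,2],p[:,0],1), np.pi/2+np.arctan(np.polyfit(p[:,2],p[:,0],1)[0]), manip.get_obs()['force'])
```

```text
1102 [-0.26634119  0.59548377] 1.3104978318433305 [ 0.69900703 -0.77304598  0.50235745]
```

View pics/s4.png

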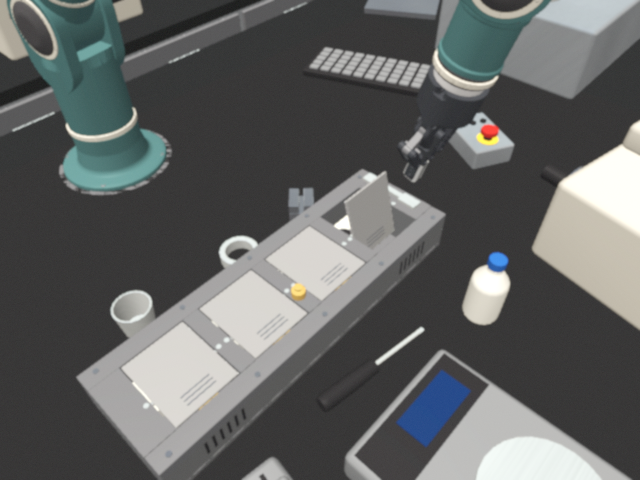

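Lid1 at (372,212) stands open at 1.31 rad. The gripper is clear, and the other lids and objects are undisturbed.

```bash
python3 -c "
from workcell import close_job
print(close_job())"
```

```text
the job is handed in; nothing more can be done
None
```

Lid1 was the unlocked one: it now stands open at its stop (about 1.31 rad by camera), lids 2–4 are shut, nothing else moved, and the job is handed in.

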